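Square a knife-handle slab into the drilling jig

TASK

Take the push stick from its black rubber disc and, touching the slab with the stick's brass foot only, gently nudge the brittle handle slab first flat and snug against the blue fence, then along the fence until it is snug against the red end stop too, keeping a light pressure on for a moment each time, so that it sits square in the corner with both edges touching. Then stand the push stick back upright on its black rubber disc and let go, leaving the tin, the knife and the wood block where they are.

Things in the scene. Friction and masses are not known exactly. Their poses are not given: they have to be found in the camera images.
- jig: flat aluminium bed of the drilling jig, 170 (own x) x 280 (own y) x 12 mm high, fixed to the table; origin at the centre of its underside; its top, on which the slab slides, is 12 mm above the origin; it is turned about the vertical by up to 0.3 rad
- fence: blue bar fixed on the bed's +x edge, same axes as the jig, 20 (x) x 280 (y) x 18 mm high; origin at the centre of its underside, on the bed's top. The slab goes against its -x face, the plane x = -10 mm in its own frame, which is also x = +65 mm in the jig's frame. Does not give
- stop: red end-stop block fixed on the bed against the fence's face, same axes as the jig, 46 (x) x 24 (y) x 18 mm high; origin at the centre of its underside, on the bed's top. The slab's end goes against its -y face, the plane y = -12 mm in its own frame. Where it stands along the fence differs from run to run. Does not give
- slab: dark wooden handle slab with a brass middle layer, 50 (own x) x 120 (own y) x 12 mm thick, about 0.1 kg, lying loose and flat on the bed, away from fence and stop, turned from the jig's axes by up to 0.18 rad; origin at the centre of its underside. When home its +x long edge touches the fence and its +y end touches the stop. Brittle: it chips if it is pushed or pinched with more than 10 N; 2 to 5 N seat it well
- stick: push stick standing upright, loose: round brass foot 30 mm in diameter and 14 mm high, with a round green handle 22 mm in diameter on it up to 95 mm, 0.16 kg; origin on the handle's axis at the height of the foot's underside, z up the handle. The foot has been knocked off centre: it sits up to 6 mm to one side of the handle's axis, by another amount each run, which the stick's pose does not show; it is stuck fast there and does not shift in use
- disc: black rubber disc fixed to the table, 70 mm in diameter, 6 mm thick, on which the stick stands; origin at the centre of its underside
- tin: round dark lidded tin, 60 mm in diameter, 75 mm high, loose; origin at the centre of its underside; leave alone
- knife: finished knife lying flat beyond the jig, about 270 mm long along its own y, 34 mm wide, 18 mm high, loose; origin near the brass collar, on the underside; leave alone
- block: wood block 50 x 130 x 30 mm high, loose; origin at the centre of its underside; leave alone
Mind the look-alikes: they are no part of the job. There is more than one size of the disc; the one meant has the size given above.

How it is judged:
On the way, in this order (a step that is already met when the one before it is completed fails the run):
1. the stick presses the slab flat against the blue fence (at least 1 N, square within 0.03 rad) (contact force between slab and fence above 1 N and contact force between stick and slab above 0.5 N and angle between the y axis of slab and the y axis of jig, either way round below 0.03 rad), for 0.15 s.
2. then the stick presses the slab's end against the red stop (at least 1 N) (contact force between slab and stop above 1 N and contact force between stick and slab above 0.5 N), for 0.15 s.
At the end, for the whole second after the job is handed in: the slab lies flat in the corner, its long edge within 1.5 mm of the fence and its end within 1.5 mm of the stop, square to the jig within 0.015 rad and at rest; the stick stands upright at rest on the black rubber disc, its centre within 25 mm of the disc's centre (x of slab in the frame of fence between -0.0365 and -0.033 m and y of slab in the frame of stop between -0.0735 and -0.07 m and angle between the y axis of slab and the y axis of jig, either way round below 0.015 rad and angle between slab's own z axis and vertical below 0.03 rad and linear speed of each of slab, stick below 0.01 m/s and horizontal distance between stick and disc below 0.025 m and height (world z) of stick below 0.01 m and angle between stick's own z axis and vertical below 0.05 rad); the robot touches nothing.
It fails at once if the slab is pushed by the stick with more than 10 N (contact force between stick and slab above 10 N).
It fails at once if the slab is pressed against the fence or the stop with more than 10 N (contact force between slab and fence above 10 N or contact force between slab and stop above 10 N).
It fails at once if the gripper or the arm touches the slab (contact force between any of the fingers, the arm and slab above 0.3 N).
It fails at once if tin, knife or wood block moved more than 10 mm (distance of any of tin, knife, block from where it was at the start of the episode above 0.01 m).
It also fails if it takes over 72 s, if anything falls off the work surface, if the arm or the gripper's body presses on something with over 40 N, if the wrist force passes 120 N, or if a joint passes its speed limit or range.

ROBOT

A 7-joint arm with a two-finger parallel gripper is mounted at the origin on the work surface. World frame = base frame: x ahead of the robot, y to its left, z up, the work surface at z = 0. Lengths are in m, angles in rad, forces in N, time in s.
With the tool pointing down it reaches from about 0.425 to 0.95 m from the base axis. Payload 4.7 kg.
Tool frame: the origin (TCP) lies between the finger pads; the fingertips stand 25 mm ahead of it and the grasp point (between the pads) lies 6 mm ahead of it; x points along the fingers, z is the direction in which the jaws open and shut, and the axes are right-handed (so a half turn about x gives the same grasp; the last joint's range is limited). The gripper opens to 85 mm and grips with 20 to 120 N. Pads are 22 mm wide; open, the fingers measure 114 mm over their backs; the gripper's body (76 mm by 85 mm) begins 54 mm behind the grasp point. The pads swing forward as they close: fully open they stand 13 mm farther back than shut.
Start: joints at [-1.242, 0.469, -0.049, 1.532, 0.024, 1.141, -0.082], TCP at [0.236, 0.632, 0.256] pointing down, gripper open.
Joint ranges: [-2.59, 2.59], [-0.33, 1.99], [-1.39, 1.29], [0.1, 2.45], [-1.04, 4.18], [0.21, 1.99], [-2.66, 2.66]. Speed limits (rad/s): [2.57, 2.57, 3.14, 3.14, 3.14, 3.14, 3.14].

INTERFACE

Orientations are given as a 3x3 rotation matrix whose columns are the frame's x, y, z axes.
In Python, from rig import * gives the robot as it stands. Calls block until the motion is done:
- movep(position, orientation): joint-space move of the TCP to a pose.
- move_l(position, attitude=None, feed=0.15, until_force=None): straight line of the TCP; attitude=None keeps the orientation; feed is the mean speed in m/s. With until_force (N) it stops when the force on the tool has changed by that much, and returns True; else False.
- move_joints(angles): joint-space move.
- command_gripper(opening, newtons=None): finger opening in m; newtons is the grip in N (None keeps the last); returns when the fingers have stopped.
- sleep(seconds).
- inverse_kinematics(position, orientation): joint angles nearest the present ones, or None.
- sense(): the state.
- camera(name): name is "scene" or "top" or "wrist"; returns (picture, depth): 420x560x3 uint8, red, green, blue; 420x560 float32, m along the optical axis (not along the pixel's ray), 0 where there is no reading.
- camera_params(name): a dict with "K" (3x3 intrinsics, pixels), "position" and "rotation" of the camera in the world; the wrist camera has in their place "tool_from_camera" (4x4, takes a point from camera to tool coordinates, whose origin is the TCP and whose axes are the tool frame's). Camera axes: x right, y down, z forward; pixel columns grow to the right and rows downward; lengths in m; the calibration is good to about 2 mm. A picture is of the moment at which its call begins: read the wrist's pose just before it. camera_params takes no time and is no camera call.
A pose or a line that the arm cannot do raises Unreachable and nothing moves.
- finish_job(): hands the job in, once; it reports no verdict.
The state is a dict: "time_s": time; "joint_pos": joint angles; "qd": joint speeds; "joint_efforts": joint torques, N m; "position": TCP position; "tcp_rot": TCP orientation; "wrist_force": force on the tool from outside, world axes, zero at the start; "ft_torque": the same for the moment, N m; "finger_gap": finger opening in m.
Only numpy, scipy, OpenCV 4.12 (cv2) and the standard library are available. Lean on these libraries where they do the work, as an engineer would, in place of code of your own. Each camera call takes 0.05 s, during which the arm holds its last target. There are 200 camera calls.

## Working session

There is one attempt and no reset: what is moved stays moved. The work goes in short steps, each a Python script; the robot and the scene stay as the last script left them, time stands still between calls to the robot, and variables do not carry over. Pictures are saved under pics/ and viewed, about 8 in all and at most 12, crops included, and the job is handed in when it is done.

```bash
ls; mkdir -p pics; python3 - <<'E'
from rig import *
import cv2,numpy as np
s=sense();print(s['time_s'],s['position'],s['tcp_rot'])
for n in ['scene','top']:
    p,d=camera(n);cv2.imwrite(f'pics/{n}0.png',p[:,:,::-1]);np.savez(f'{n}0.npz',p=p,d=d)
    print(n,camera_params(n))
print(camera_params('wrist'))
E
```

```text
pics
0.0 [0.23618308 0.63175909 0.25524545] [[-6.26014632e-04 -9.36686613e-01  3.50168242e-01]
 [-1.87274393e-03  3.50168795e-01  9.36684743e-01]
 [-9.99998050e-01 -6.93970952e-05 -1.97338496e-03]]
scene {'K': array([[543.00866473,   0.        , 286.31910685],
       [  0.        , 543.00866473, 208.0738342 ],
       [  0.        ,   0.        ,   1.        ]]), 'position': array([ 1.08516671, -0.54596279,  0.96420794]), 'rotation': array([[ 0.72449088,  0.54690092, -0.41953826],
       [ 0.68915087, -0.56274424,  0.45649753],
       [ 0.01356618, -0.61985346, -0.78460031]])}
top {'K': array([[546.01119737,   0.        , 285.62320887],
       [  0.        , 546.01119737, 207.44159583],
       [  0.        ,   0.        ,   1.        ]]), 'position': array([ 0.50472816, -0.01092774,  1.34631967]), 'rotation': array([[-0.00211986, -0.99673064,  0.08076848],
       [-0.99997747,  0.00159843, -0.00651991],
       [ 0.00636949, -0.08078048, -0.99671156]])}
{'K': array([[297.26466811,   0.        , 276.9593027 ],
       [  0.        , 297.26466811, 212.57305953],
       [  0.        ,   0.        ,   1.        ]]), 'tool_from_camera': array([[ 4.66678677e-06, -3.18637255e-01,  9.47876732e-01,
        -1.17202708e-01],
       [ 1.36184346e-03, -9.47875852e-01, -3.18636965e-01,
         8.31656591e-02],
       [ 9.99999073e-01,  1.29234674e-03,  4.29510525e-04,
        -6.56546320e-04],
       [ 0.00000000e+00,  0.00000000e+00,  0.00000000e+00,
         1.00000000e+00]])}
```

View pics/top0.png

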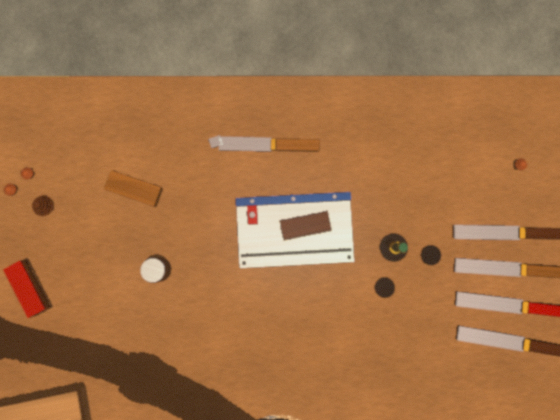

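View pics/scene0.png

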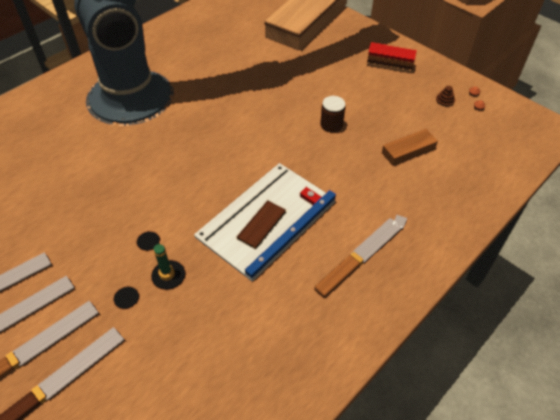

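The top view shows the jig at about (295,230): blue fence on its upper edge, red stop at (252,214) and slab at (305,226). The stick stands on the large disc at (394,247). Look-alikes are the two smaller discs at (430,255) and (384,287), and the red brush at (25,288), which could be mistaken for the stop. The disc under the stick is the largest, so I take that one. Next I'll get rough poses and then close wrist views.

```bash
cat > h.py <<'E'
from rig import *
import cv2, numpy as np
DOWN=lambda yaw: np.array([[0,-np.sin(yaw),np.cos(yaw)],[0,np.cos(yaw),np.sin(yaw)],[-1,0,0]],float)  # tool z (jaws) at yaw
def fix(R): # right-handed: y = z x x
    z=R[:,2]; x=np.array([0,0,-1.]); return np.column_stack([x,np.cross(z,x),z])
def down(yaw): return fix(DOWN(yaw))
def shot(name):
    s=sense(); p,d=camera(name); c=camera_params(name)
    if name=='wrist':
        T=c['tool_from_camera']; R=s['tcp_rot']@T[:3,:3]; o=s['position']+s['tcp_rot']@T[:3,3]
    else: R,o=c['rotation'],c['position']
    return p,d,c['K'],R,o
def cast(px,z,K,R,o):
    px=np.atleast_2d(px).astype(float)
    v=np.c_[(px[:,0]-K[0,2])/K[0,0],(px[:,1]-K[1,2])/K[1,1],np.ones(len(px))]@R.T
    return o+v*((z-o[2])/v[:,2])[:,None]
E
python3 - <<'E'
from h import *
c=camera_params('top');K,R,o=c['K'],c['rotation'],c['position']
for n,px,z in [('jigcorners',[[236,199],[350,194],[354,261],[239,268]],.012),('slab',[[306,226]],.024),('stop',[[252,214]],.03),('disc',[[394,247]],.006),('fakes',[[430,255],[384,287]],.006),('tin',[[153,269]],.075),('block',[[133,188]],.03),('knife',[[265,144]],.01)]:
    print(n,cast(px,z,K,R,o)[:,:2].round(3).tolist())
d=np.load('top0.npz')['d']
P=lambda u,v:(o+R@(np.array([(u-K[0,2])/K[0,0],(v-K[1,2])/K[1,1],1])*d[v,u]))[2]
print('ridge z',[round(P(300,v),4) for v in range(242,264)])
print(down(0.),np.linalg.det(down(.3)))
for yaw in np.arange(-3.1,3.1,.5): 
    for p in ([.45,-.02,.3],[.5,-.02,.3],[.42,-.27,.25]):
        q=inverse_kinematics(p,down(yaw)); print(round(yaw,1),p,None if q is None else np.round(q,2))
E
```

```text
jigcorners [[0.634, 0.102], [0.646, -0.178], [0.482, -0.186], [0.465, 0.094]]
slab [[0.567, -0.069]]
stop [[0.596, 0.062]]
disc [[0.516, -0.285]]
fakes [[0.496, -0.373], [0.418, -0.259]]
tin [[0.465, 0.288]]
block [[0.659, 0.35]]
knife [[0.771, 0.031]]
ridge z [np.float64(0.0114), np.float64(0.0135), np.float64(0.0163), np.float64(0.0107), np.float64(0.0122), np.float64(0.0132), np.float64(0.014), np.float64(0.0118), np.float64(0.0113), np.float64(0.0122), np.float64(0.0098), np.float64(0.0123), np.float64(0.0076), np.float64(0.0112), np.float64(0.0113), np.float64(0.0081), np.float64(0.0077), np.float64(0.0161), np.float64(0.0163), np.float64(0.0138), np.float64(0.013), np.float64(0.0115)]
[[ 0. -0.  1.]
 [ 0.  1.  0.]
 [-1.  0.  0.]] 0.9999999999999999
-3.1 [0.45, -0.02, 0.3] None
-3.1 [0.5, -0.02, 0.3] None
-3.1 [0.42, -0.27, 0.25] [-0.42  0.32  1.13  1.99 -0.33  1.04 -2.24]
-2.6 [0.45, -0.02, 0.3] [-1.09  0.04  1.11  2.02 -0.04  1.1  -2.57]
-2.6 [0.5, -0.02, 0.3] [-0.99  0.23  1.13  1.92 -0.23  1.13 -2.37]
-2.6 [0.42, -0.27, 0.25] [-0.42  0.32  1.13  1.99 -0.33  1.04 -1.74]
-2.1 
[... 1481 characters left out ...]
8]
1.4 [0.5, -0.02, 0.3] [-0.5   0.14  0.51  1.91 -0.08  1.11  1.44]
1.4 [0.42, -0.27, 0.25] [-0.41  0.31  1.11  1.99 -0.32  1.03  2.25]
1.9 [0.45, -0.02, 0.3] [-0.52  0.04  0.5   2.   -0.02  1.1   1.88]
1.9 [0.5, -0.02, 0.3] [-0.46  0.14  0.47  1.9  -0.07  1.11  1.94]
1.9 [0.42, -0.27, 0.25] [ 1.02  0.24 -0.62  1.92  0.16  1.03  2.23]
2.4 [0.45, -0.02, 0.3] [-0.45  0.04  0.42  2.   -0.02  1.1   2.38]
2.4 [0.5, -0.02, 0.3] [-0.37  0.14  0.37  1.9  -0.06  1.11  2.42]
2.4 [0.42, -0.27, 0.25] [ 1.41  0.41 -1.17  1.9   0.42  1.11  2.48]
2.9 [0.45, -0.02, 0.3] None
2.9 [0.5, -0.02, 0.3] [ 0.91  0.34 -1.17  1.84  0.34  1.19  2.53]
2.9 [0.42, -0.27, 0.25] [-0.42  0.32  1.13  1.99 -0.33  1.04 -2.52]
```

```bash
python3 - <<'E'
from h import *
def take(n,p,yaw):
    movep(p,down(yaw)); sleep(.3)
    s=shot('wrist'); np.savez(n+'.npz',p=s[0],d=s[1],K=s[2],R=s[3],o=s[4]); return s[0]
a=take('wj',[.555,.03,.24],0.)
b=take('ws1',[.516,-.20,.21],0.)
c=take('ws2',[.43,-.285,.21],1.4)
cv2.imwrite('pics/wj.png',a[:,:,::-1])
cv2.imwrite('pics/ws.png',cv2.resize(np.hstack([b,c])[:,:,::-1],(800,300)))
print(sense()['time_s'])
E
```

```text
5.8417
```

View pics/wj.png

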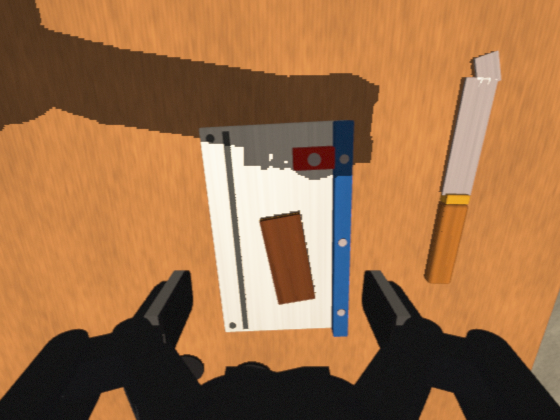

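View pics/ws.png

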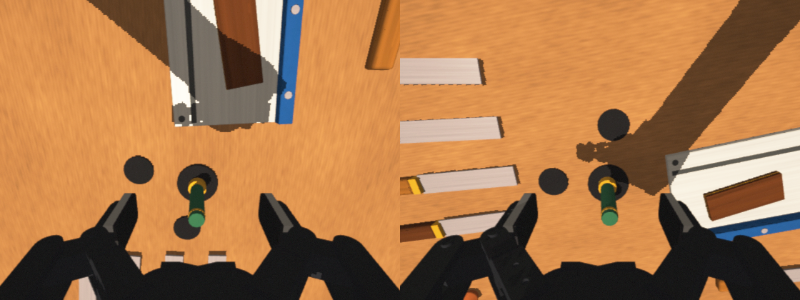

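The close views confirm the choice: the stick stands on the largest of the three dark discs, with the brass foot visible at about (196,186) in the left picture. In the jig view the slab is at (288,257), the stop at (314,158) and the fence runs from (343,120) to (340,335).

```bash
python3 - <<'E'
from h import *
def ld(n): z=np.load(n+'.npz'); return [z[k] for k in 'pdKRo']
def big(m): 
    c,_=cv2.findContours(m.astype(np.uint8),cv2.RETR_EXTERNAL,cv2.CHAIN_APPROX_NONE); return max(c,key=cv2.contourArea)[:,0,:]
p,d,K,R,o=ld('wj'); p=p.astype(int); r,g,b=p[...,0],p[...,1],p[...,2]
fe=big((b>r+40)&(b>g+20)); P=cast(fe,.03,K,R,o)[:,:2]
# outer edge: max col for each row
rows=np.unique(fe[:,1])[6:-6]; E=np.array([[fe[fe[:,1]==v,0].max()+.5,v] for v in rows]); Q=cast(E,.03,K,R,o)[:,:2]
vx,vy,x0,y0=cv2.fitLine(Q.astype(np.float32),cv2.DIST_HUBER,0,.01,.01).ravel(); yaw=np.arctan2(-vx*np.sign(vy),abs(vy)); print('jig yaw',yaw,'fence outer pt',x0,y0, 'res',np.std((Q-[x0,y0])@[vy,-vx]))
ex=np.array([np.cos(yaw),np.sin(yaw)]);ey=np.array([-ex[1],ex[0]])
ry=P@ey; C0=ex*(np.array([x0,y0])@ex-.085)
print('fence y ends (jig dir)',ry.min(),ry.max())
C=C0+ey*(ry.min()+.14)   # near end (-y) top edge seen from +y side
J=lambda X:np.c_[(X-C)@ex,(X-C)@ey].round(4)
print('jig centre',C)
white=(p.min(2)>90); 
box=np.zeros(r.shape,np.uint8); cv2.fillPoly(box,[np.array([[206,128],[333,128],[333,330],[228,330]])],1)
sl=big((box>0)&(r>g+25)&(r<190)&(np.arange(420)[:,None]>195)); S=cast(sl,.024,K,R,o)[:,:2]
(c,wh,a)=cv2.minAreaRect(S.astype(np.float32)); print('slab',c,wh,a,'jig frame corners',J(cv2.boxPoints((c,wh,a))).tolist())
st=big((box>0)&(r>100)&(g<60)&(np.arange(420)[:,None]<195)); X=J(cast(st,.03,K,R,o)[:,:2]); print('stop jig',X.min(0),X.max(0))
for n in ('ws1','ws2'):
    p,d,K,R,o=ld(n); r,g,b=[p[...,i].astype(int) for i in range(3)]
    m=(p.max(2)<70); m[270:]=0
    u,v=((196,185) if n=='ws1' else (207,185)); u=int(u*1.4);v=int(v*1.4)
    win=np.zeros(m.shape,bool);win[v-50:v+75,u-45:u+45]=1
    gr=win&(g>r+15)&(g>b); br=win&(r>b+50)&(g>b+30)&(r<g*1.6)
    cg=big(gr)
    lo=cg[cg[:,1]>cg[:,1].max()-13]
    cc,rad=cv2.minEnclosingCircle(lo.astype(np.float32))
    top=cast([[ (lo[:,0].min()+lo[:,0].max())/2, cg[:,1].max()-7.5]],.101,K,R,o); print(n,'green bbox',cv2.boundingRect(cg),'top',top)
    print('brass bbox',cv2.boundingRect(big(br)))
    dk=win&(p.max(2)<60); cd=big(dk); print('disc bbox',cv2.boundingRect(cd)); 
    (c1,ax,an)=cv2.minAreaRect(cast(cd,.006,K,R,o)[:,:2].astype(np.float32)); print('disc',c1,ax)
    cv2.imwrite(f'{n}c.png',cv2.resize(p[v-50:v+75,u-45:u+45,::-1],None,fx=4,fy=4,interpolation=cv2.INTER_NEAREST)); print('crop org',u-45,v-50)
cv2.imwrite('pics/foot.png',np.hstack([cv2.imread('ws1c.png'),cv2.imread('ws2c.png')]))
E
```

```text
jig yaw 0.05584295 fence outer pt 0.64014626 -0.022078717 res 0.0004509043814300407
fence y ends (jig dir) -0.2077601763529232 0.06884382320763349
jig centre [ 0.55583613 -0.03679413]
slab (0.5678529739379883, -0.06345813721418381) (0.04951268807053566, 0.12187443673610687) 11.345566749572754 jig frame corners [[-0.0226, 0.0295], [-0.0054, -0.0911], [0.0437, -0.0841], [0.0264, 0.0365]]Traceback (most recent call last):
  File "<stdin>", line 20, in <module>
  File "<stdin>", line 4, in big
ValueError: max() iterable argument is empty
```

```bash
python3 - <<'E'
from h import *
def ld(n): z=np.load(n+'.npz'); return [z[k] for k in 'pdKRo']
def big(m): 
    c,_=cv2.findContours(m.astype(np.uint8),cv2.RETR_EXTERNAL,cv2.CHAIN_APPROX_NONE); return max(c,key=cv2.contourArea)[:,0,:]
C=np.array([.5558,-.0376]);yaw=.0558;ex=np.array([np.cos(yaw),np.sin(yaw)]);ey=np.array([-ex[1],ex[0]])
p,d,K,R,o=ld('wj'); p=p.astype(int)
m=(p[...,0]>2*p[...,1])&(p[...,0]>2*p[...,2])&(p[...,0]>50); m[195:]=0;m[:135]=0;m[:,:285]=0;m[:,338:]=0
X=cast(big(m),.03,K,R,o)[:,:2]-C; print('stop jig',(X@ex).min(),(X@ex).max(),(X@ey).min(),(X@ey).max())
for n in ('ws1','ws2'):
    p,d,K,R,o=ld(n); r,g,b=[p[...,i].astype(int) for i in range(3)]
    u,v=(int((196 if n=='ws1' else 207)*1.4),259)
    win=np.zeros(r.shape,bool);win[v-40:v+75,u-45:u+45]=1
    gr=big(win&(g>r+12)&(g>b)); br=big(win&(r>b+45)&(g>b+30)&(r<g*1.6))
    bx=cv2.boundingRect(gr); print(n,'green',bx,'brass',cv2.boundingRect(br))
    cv2.imwrite(f'{n}c.png',cv2.resize(p[v-40:v+75,u-45:u+45,::-1],None,fx=4.4,fy=4.4,interpolation=cv2.INTER_NEAREST)); print('crop org',u-45,v-40)
cv2.imwrite('pics/foot.png',np.hstack([cv2.imread('ws1c.png'),cv2.imread('ws2c.png')]))
E
```

```text
stop jig 0.020757105619606628 0.0659355555988993 0.08801405441169984 0.11276236142648265
ws1 green (266, 259, 20, 35) brass (229, 219, 90, 115)
crop org 229 219
ws2 green (281, 257, 21, 35) brass (244, 219, 90, 115)
crop org 244 219
```

View pics/foot.png

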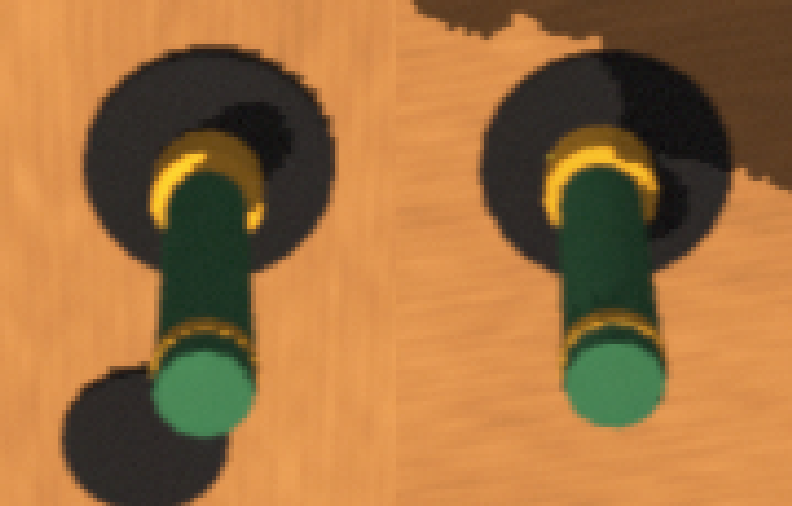

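```bash
python3 - <<'E'
from h import *
def ld(n): z=np.load(n+'.npz'); return [z[k] for k in 'pdKRo']
for n,t,f,dc in (('ws1',(204,392),(207.5,185),(209,160)),('ws2',(219,383),(205.5,180),(209,162))):
    p,d,K,R,o=ld(n); og=np.array([229,219] if n=='ws1' else [244,219])
    q=lambda a:np.array(a)/4.4+og-.5
    print(n,'handle',cast(q(t),.101,K,R,o)[0,:2],'foot',cast(q(f),.013,K,R,o)[0,:2],'disc',cast(q(dc),.006,K,R,o)[0,:2])
E
```

```text
ws1 handle [ 0.51385282 -0.28323807] foot [ 0.51415418 -0.28232922] disc [ 0.51452083 -0.27842083]
ws2 handle [ 0.51214305 -0.28427298] foot [ 0.51208363 -0.28327378] disc [ 0.51050635 -0.28176311]
```

Foot offset looks like only 1–2 mm, so it hardly matters here. The stop's face is at jig y ≈ 0.088 and the slab centre is at jig (0.0105, -0.027), turned 0.14 rad. Next I grasp the stick.

```bash
cat >> h.py <<'E'
C=np.array([.5558,-.0376]);YAW=.0558;ex=np.array([np.cos(YAW),np.sin(YAW)]);ey=np.array([-ex[1],ex[0]])
def jig(x,y): return C+ex*x+ey*y
def f(): 
    w=np.mean([sense()['wrist_force'] for _ in range(1)],0); return np.array([w[:2]@ex,w[:2]@ey,w[2]]).round(2)
E
python3 - <<'E'
from h import *
s=[.5133,-.2838]
movep([*s,.17],down(YAW)); move_l([*s,.067],feed=.1); print(f(),sense()['position'])
command_gripper(0.015,80); print(sense()['finger_gap'],f())
move_l([*s,.110],feed=.08); sleep(.2); print(f(),sense()['position'],sense()['time_s'])
p=shot('wrist')[0]; cv2.imwrite('pics/held.png',p[:,:,::-1])
E
```

```text
[-0.27 -0.59 -0.17] [ 0.51374982 -0.28415735  0.06763759]
0.020387203982881852 [0.97 1.14 1.64]
[ 0.24 -0.03 -2.22] [ 0.51298004 -0.2836076   0.10947566] 9.6667
```

View pics/held.png

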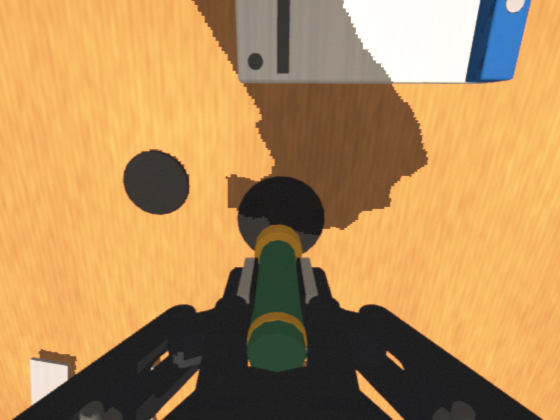

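The stick is held upright between the pads (head at (277,345), foot at (278,243)), and the measured weight matches. Now the fence push.

```bash
cat >> h.py <<'E'
def fm(n=10):
    a=[]
    for _ in range(n): a.append(f()); sleep(.02)
    return np.mean(a,0).round(2)
def inj(): 
    p=sense()['position']; q=p[:2]-C; return np.array([q@ex,q@ey,p[2]]).round(4)
E
python3 - <<'E'
from h import *
Z=.076
movep([*jig(-.055,-.030),.13],down(YAW)); move_l([*jig(-.055,-.030),Z],feed=.08)
move_l([*jig(-.040,-.030),Z],feed=.03); sleep(.2); b=fm(); print('base',b,inj())
hit=move_l([*jig(.006,-.030),Z],feed=.012,until_force=2.8); print(hit,f()-b,inj())
for _ in range(6): sleep(.08); print(f()-b,inj())
print(sense()['time_s']); np.save('base.npy',b)
cv2.imwrite('pics/push1.png',shot('wrist')[0][:,:,::-1])
E
```

```text
base [-0.24 -0.01 -1.42] [-0.0401 -0.03    0.076 ]
True [ 1.01 -0.21  0.01] [ 0.0014 -0.0298  0.0752]
[ 0.93  0.5  -0.12] [ 0.0008 -0.0296  0.0747]
[ 0.23 -0.46  0.49] [ 0.0006 -0.0295  0.0746]
[-0.08  1.01  0.12] [ 0.0005 -0.0295  0.0746]
[ 0.35 -0.7   0.45] [ 0.0005 -0.0296  0.0746]
[-0.44  1.36  0.59] [ 0.0006 -0.0296  0.0746]
[0.81 1.27 0.49] [ 0.0006 -0.0296  0.0747]
16.0333
```

View pics/push1.png

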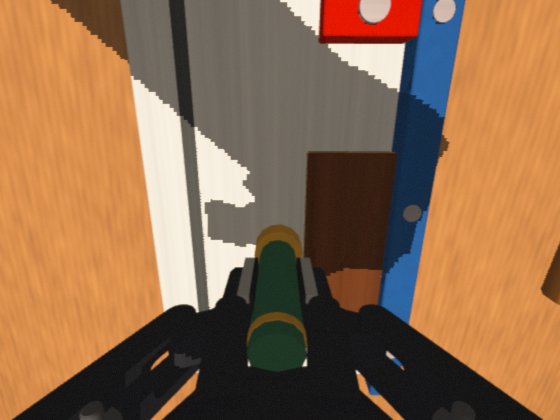

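The slab is now nearly parallel to the fence at (350,220), but the arm stopped and relaxed to about zero force. I'll creep up in small steps with averaged force.

```bash
cat >> h.py <<'E'
def creep(d,ax,goal,Z,step=.0003,maxn=16):
    """step along jig axis ax until averaged reaction reaches goal"""
    b=np.load('base.npy'); t=inj()[:2]
    for i in range(maxn):
        t=t+np.array(d)*step; move_l([*jig(*t),Z],feed=.01); sleep(.08)
        r=fm(12)-b; print(i,t.round(4),inj(),r.round(2),round(sense()['time_s'],2))
        if -r[ax]>goal: break
E
python3 - <<'E'
from h import *
creep([1,0],0,2.3,.076)
E
```

```text
0 [ 0.0009 -0.0296] [ 0.0009 -0.0296  0.076 ] [ 0.3  -0.07 -0.15] 16.65
1 [ 0.0012 -0.0296] [ 0.0012 -0.0296  0.076 ] [ 0.31 -0.02 -0.18] 17.18
2 [ 0.0015 -0.0296] [ 0.0015 -0.0296  0.076 ] [0.22 0.1  0.07] 17.72
3 [ 0.0018 -0.0296] [ 0.0018 -0.0296  0.076 ] [ 0.12  0.15 -0.22] 18.25
4 [ 0.0021 -0.0296] [ 0.0021 -0.0296  0.076 ] [ 0.26  0.05 -0.4 ] 18.78
5 [ 0.0024 -0.0296] [ 0.0022 -0.0296  0.076 ] [-0.35 -0.15  0.09] 19.32
6 [ 0.0027 -0.0296] [ 0.0023 -0.0296  0.0759] [-1.75 -0.22  0.28] 19.85
7 [ 0.003  -0.0296] [ 0.0025 -0.0296  0.0758] [-3.75 -0.01  1.12] 20.38
```

The fence push held at about 3.7 N. Now the end push.

```bash
python3 - <<'E'
from h import *
Z=.076
move_l([*jig(-.015,-.030),Z],feed=.03); move_l([*jig(-.015,-.030),.12],feed=.1)
movep([*jig(.036,-.122),.12],down(YAW)); move_l([*jig(.036,-.122),Z],feed=.08)
sleep(.2); b=fm(15); np.save('base.npy',b); print('base',b,inj())
hit=move_l([*jig(.039,-.051),Z],feed=.02,until_force=3.5); print(hit,inj()); sleep(.1); print(fm()-b,sense()['time_s'])
cv2.imwrite('pics/push2.png',shot('wrist')[0][:,:,::-1])
E
```

```text
base [-0.19  0.13 -1.48] [ 0.0361 -0.122   0.0762]
False [ 0.039  -0.0511  0.076 ]
[-0.1  -0.52 -0.07] 27.3417
```

View pics/push2.png

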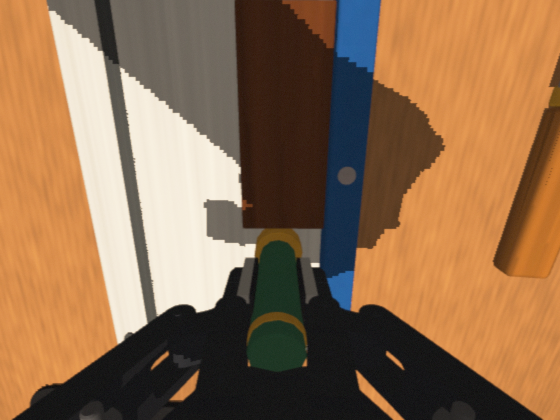

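The foot at (278,240) is on the slab's end, and the slab lies along the fence. I'll creep to the stop.

```bash
python3 - <<'E'
from h import *
creep([0,1],1,2.3,.076,step=.0004,maxn=18)
E
```

```text
0 [ 0.039  -0.0506] [ 0.039  -0.0505  0.076 ] [-0.11 -0.07 -0.02] 27.93
1 [ 0.039  -0.0502] [ 0.039  -0.0502  0.076 ] [ 0.34 -0.32 -0.29] 28.46
2 [ 0.039  -0.0498] [ 0.039  -0.0498  0.076 ] [ 0.44 -0.58 -0.12] 28.99
3 [ 0.039  -0.0494] [ 0.039  -0.0494  0.076 ] [ 0.45 -0.5  -0.28] 29.52
4 [ 0.039 -0.049] [ 0.039 -0.049  0.076] [ 0.39 -0.74  0.11] 30.06
5 [ 0.039  -0.0486] [ 0.039  -0.0486  0.076 ] [ 0.06 -0.49 -0.02] 30.59
6 [ 0.039  -0.0482] [ 0.039  -0.0482  0.076 ] [ 0.   -0.41 -0.24] 31.12
7 [ 0.039  -0.0478] [ 0.039  -0.0478  0.076 ] [ 0.24 -0.45  0.01] 31.66
8 [ 0.039  -0.0474] [ 0.039  -0.0474  0.076 ] [ 0.36 -0.44  0.16] 32.19
9 [ 0.039 -0.047] [ 0.039  -0.0471  0.076 ] [-0.05 -0.9   0.03] 32.73
10 [ 0.039  -0.0466] [ 0.039  -0.0469  0.076 ] [-0.09 -2.3   0.34] 33.26
11 [ 0.039  -0.0462] [ 0.039  -0.0467  0.0761] [ 0.21 -4.41 -0.18] 33.79
```

```bash
python3 - <<'E'
from h import *
Z=.076
move_l([*jig(.039,-.062),Z],feed=.03); move_l([*jig(.039,-.062),.12],feed=.1)
movep([*jig(-.02,.028),.12],down(YAW)); move_l([*jig(-.02,.028),Z],feed=.08)
sleep(.2); b=fm(15); np.save('base.npy',b); print('base',b,inj())
print(move_l([*jig(.0008,.028),Z],feed=.012,until_force=3.5),inj())
creep([1,0],0,1.5,Z,step=.0004,maxn=9)
E
```

```text
base [ 0.13 -0.06 -1.54] [-0.0199  0.0281  0.0762]
False [0.0007 0.028  0.076 ]
0 [0.0011 0.028 ] [0.0011 0.028  0.076 ] [ 0.19 -0.11  0.1 ] 39.13
1 [0.0015 0.028 ] [0.0015 0.028  0.076 ] [-0.17  0.22 -0.22] 39.67
2 [0.0019 0.028 ] [0.0019 0.028  0.076 ] [-0.03  0.03  0.05] 40.2
3 [0.0023 0.028 ] [0.0021 0.028  0.0759] [-0.65 -0.03  0.2 ] 40.73
4 [0.0027 0.028 ] [0.0023 0.028  0.0759] [-2.41  0.07  0.54] 41.27
```

```bash
python3 - <<'E'
from h import *
s=[.5133,-.2830]
move_l([*jig(-.02,.028),.076],feed=.03); move_l([*jig(-.02,.028),.14],feed=.12)
movep([*s,.14],down(YAW)); move_l([*s,.073],feed=.08); sleep(.2)
print(move_l([*s,.0655],feed=.012,until_force=3),sense()['position'],f())
command_gripper(.05); sleep(.2); command_gripper(.085)
move_l([*s,.18],feed=.12); print(sense()['time_s'])
movep([.516,-.20,.21],down(0.)); sleep(.2); b=shot('wrist'); np.savez('e1.npz',p=b[0],d=b[1],K=b[2],R=b[3],o=b[4])
movep([.555,.03,.24],down(0.)); sleep(.2); a=shot('wrist'); np.savez('e2.npz',p=a[0],d=a[1],K=a[2],R=a[3],o=a[4])
cv2.imwrite('pics/end.png',cv2.resize(np.hstack([b[0][60:350,80:480],a[0][60:350,80:480]])[:,:,::-1],(800,290)))
print(sense()['time_s'])
E
```

```text
True [ 0.51332445 -0.28297307  0.06724936] [-0.36  0.18  4.65]
47.7417
49.6167
```

View pics/end.png

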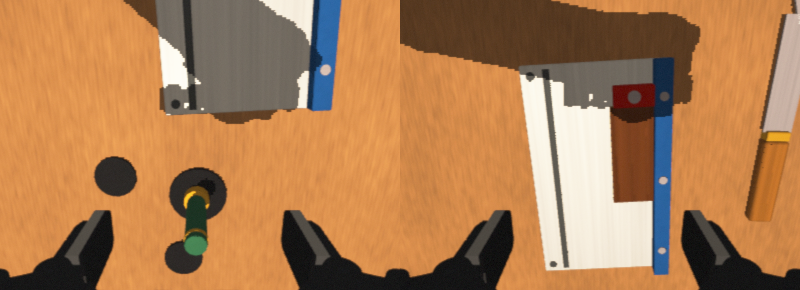

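The stick stands on the big disc at (196,190), and the slab sits in the corner at (633,150). One numeric check of the slab before handing in.

```bash
python3 - <<'E'
from h import *
z=np.load('e2.npz'); p,K,R,o=z['p'].astype(int),z['K'],z['R'],z['o']; r,g=p[...,0],p[...,1]
m=(r>g+25)&(r<190); L=[]
for v in range(180,255):
    c=np.where(m[v,280:335])[0]
    if len(c)>20: L.append([280+c[0]-.5,v])
Q=cast(L,.024,K,R,o)[:,:2]-C; X,Y=Q@ex,Q@ey
k=np.polyfit(Y,X,1); print('slab -x edge: angle',-k[0],'jig x mean',X.mean(),'(home .015) end y',Y.min(),'n',len(L),'res',np.std(X-np.polyval(k,Y)))
E
```

```text
slab -x edge: angle -0.004791160385210296 jig x mean 0.016514389596193654 (home .015) end y -0.020152425626070298 n 75 res 0.0003462728707634059
```

```bash
python3 -c "
from rig import *
print(sense()['time_s']); print(finish_job())"
```

```text
49.6167
the job is handed in; nothing more can be done
None
```

The job is handed in at 49.6 s of the 72 s allowed; `finish_job()` gives no verdict, so the result below rests on my own checks.

**What I did:**
- I took the stick from the large black disc.
- I pressed the slab flat on the fence, and the average force built up to about 3.7 N.
- I slid it along to the red stop and pressed there to about 4.4 N.
- I re-seated it on the fence at about 2.4 N, then stood the stick back on its disc and let go.

**What the last checks showed:**
- **Slab:** it is square to the jig within about 0.005 rad. Its edge measured 1.5 mm nearer the fence than touching would allow, which I put down to the camera calibration (about 2 mm).
- **Stop contact:** I did not measure the gap to the stop; it rests on the force build-up and the final picture.
- **Stick:** it stands upright on the large disc in the final picture.
- **Tin, knife and block:** I did not measure them again. No move went near them, and the part of the knife in the last view looked undisturbed.
- **First fence push:** it stopped on force noise before pressing, so I repeated it in small steps.

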